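# Hang a coupon carrier behind the lip of a dip-line rail and wedge it tight

## Task

Hang the loose steel coupon carrier in the empty bay of the dip-line rail: lift its hook over the raised front lip and lower it until the hook's tongue is fully down behind the lip between the bay's two black cheeks. Then take the thicker of the two wedges from the stand and press it, thin end down and roughly centred, into the gap behind the tongue until it sits firmly tight, as on the carrier already parked in the other bay. Let go of both, and leave the thin wedge, the three bottles and the microtube rack undisturbed.

Things in the scene. Friction and masses are not known exactly. Their poses are not given: they have to be found in the camera images.
- rail: Fixed aluminium channel, open on top, 273 mm long (y), on a base plate (x -30 to 70, y +-135 mm). Origin on the bench under the front lip's rear face, mid-length; carriers hang on its -x side; z up. Lip x -8 to 0 mm, top (rim) 150 mm above the bench. Floor 56 mm below the rim. Rear wall's inner face x = 27 mm at the rim, leaning to 20 mm at the floor. End plates rise 4 mm over the rim.
- free_bay: The empty bay: two fixed black cheeks inside the channel, inner faces at y = +-34 mm, tops 2 mm below the rim. Origin on the bench under the lip's rear face, midway between the cheeks; axes as the rail's. Its centre is 58 mm from the rail's middle, on either side.
- bay_seat (a point): Point in the empty bay: rear face of the lip, at the rim (150 mm above the bench), midway between the cheeks; axes as the rail's. A locked carrier has its origin at x = -52, y = 0, z = -120 mm from here, same axes; a driven thick wedge has its origin at about x = 18, y = 0, z = -45 mm. A wedge held stiffly may bind early; pressing its head from above with shut fingers lets it centre itself.
- parked_carrier: The other bay, fixed: same cheeks, with an identical carrier hung and wedged (an example of the finished work). Origin on the bench under the lip's rear face in the middle of that bay, 116 mm from the empty one; axes as the rail's. Reaches x -87 to 33, y +-45 mm; grip bar top 180 mm, wedge top 225 mm above the bench.
- carrier: Loose steel carrier, 0.26 to 0.4 kg, standing on the bench. Origin: centre of the basket's underside, x towards the hook, z up. Basket 70 x 90 mm (x, y), coupons to z = 74 mm. Back plate x 33 to 39, 60 wide, 126 high. From its top an arm (z 120 to 126 mm) reaches back and turns down into a tongue: the slot between plate and tongue is 13 mm wide, 34 mm deep. Centre of mass at about x = 19 mm.
- grip_bar (a point): Centre of the carrier's grip bar (carrier x = 4, y = 0, z = 132 mm): 14 mm thick in y, x -27 to 35 mm, z 114 to 150 mm, standing free over the basket.
- tongue_tip (a point): Lower front edge of the carrier's tongue, mid-width (carrier x = 52, y = 0, z = 86 mm). The tongue is 60 mm wide; front face vertical, 8 mm thick (x 52 to 60) at the arm's underside, 12 mm at its bottom. Lip and slot leave 5 mm of play, so before it is wedged the carrier may hang tilted by up to 0.08 rad.
- wedge_stand: Grey fixed stand, 136 x 84 mm (x, y); origin at the centre of its underside. Two bars along its x (y +-23.5 to +-34.5 mm, top 100 mm above the bench, ridges to 106 mm) carry the wedges by the shoulders of their heads, at x = -35 and +35 mm; which wedge is where varies.
- wedge_thick: Thicker wedge, smooth white plastic, 0.09 kg, hanging upright. Origin: centre of its lower, thin end, z up. Blade 40 mm wide (y), 90 tall, 8 mm thick (x) at the bottom to 30.5, tapered alike on both faces (may be turned half round). Head z 90 to 120 mm, 30.5 x 60 mm (x, y). Thickness goes across the channel. Pressed with 15-20 N it moves the tongue to the lip and jams about 45 mm below the rim.
- wedge_thin: The thinner wedge, same shape and height but only 8 to 16 mm thick, head 16 mm thick: too thin for the gap. Leave it in the stand. Origin at the centre of its lower end.
- bottle_a: Loose reagent bottle, black cap, 62 mm across, 128 mm tall; origin at the centre of its underside. Leave alone.
- bottle_b: Loose reagent bottle, green cap, 52 mm across, 104 mm tall; origin at the centre of its underside. Leave alone.
- microtubes: Loose microtube rack, 64 x 120 x 35 mm; origin at the centre of its underside. Leave alone.
- squeeze_bottle: Loose wash bottle with a bent spout, 65 x 109 x 227 mm; origin on its underside, body centre at y = +22 mm. Leave alone.

How it is judged:
By the outcome, as a careful person would: the job done as asked, in the order asked, and still so for the second after the job is handed in, with the robot touching nothing.
It also fails if it takes over 69 s, if anything falls off the work surface, if the arm or the gripper's body presses on something with over 40 N, if the wrist force passes 120 N, or if a joint passes its speed limit or range.

## Robot

A 7-joint arm with a two-finger parallel gripper is mounted at the origin on a cart in front of the work surface, level with it; the furniture and walls round the work are solid. World frame = base frame: x ahead of the robot, y to its left, z up, the work surface at z = 0. Lengths are in m, angles in rad, forces in N, time in s.
With the tool pointing down it reaches from about 0.425 to 0.825 m from the base axis. Payload 3.6 kg.
Tool frame: the origin (TCP) lies at the centre of the arm's flange, where the gripper is bolted on; the fingertips stand 173 mm ahead of it and the grasp point (between the pads) lies 155 mm ahead of it; z points along the fingers, y is the line along which they close (so a half turn about z gives the same grasp; the last joint's range is limited). The gripper opens to 85 mm and grips with 20 to 120 N. Pads are 22 mm wide; open, the fingers measure 114 mm over their backs; the gripper's body (76 mm by 85 mm) begins 54 mm behind the grasp point. The pads swing forward as they close: fully open they stand 13 mm farther back than shut.
Start: joints at [1.254, 0.615, -0.013, 1.423, 0.008, 1.103, -0.04], TCP at [0.186, -0.623, 0.405] pointing down, gripper open.
Joint ranges: [-3.12, 3.12], [-0.3, 2.06], [-1.34, 1.32], [0.26, 2.42], [-1.36, 4.5], [0.01, 1.98], [-2.84, 2.84]. Speed limits (rad/s): [2.79, 2.79, 3.14, 3.14, 3.14, 3.14, 3.14].

## Interface

Orientations are given as a unit quaternion [x, y, z, w].
In Python, from rig import sensors, vision, ticket gives the robot as it stands. The module is installed in compiled form; this text tells all that it offers.
- The arm moves only by the shell command python3 -m jog 'ROWS' [FORCE]. ROWS is a JSON object of lists of equal length, an entry for each row: "gripper": the finger opening in mm, from 0 to 85.4; "dp": the shift along the tool's x, y, z in mm, a list of three; "spin": the turn about the tool's z in rad. In form: {"gripper": [gripper, ...], "dp": [[x, y, z], ...], "spin": [spin, ...]}. A call has 1 to 5 rows; each row is the pose to reach, as a shift and turn from the pose commanded when the call began, along the tool's axes at that moment; what a row does not reach only later rows make up. A row lasts 1/10 s, in which the tool goes at most 50 mm and 8.59 degrees, less where a joint would pass 70% of its speed; a pose out of reach is approached as far as the arm can. A call with a gripper value outside its range is refused whole. The fingers move at their own pace and stop on an object; FORCE is the grip in N (left out, the last holds). Time passes only in rows, so rows that repeat a pose let the fingers close. It gives the time, the measured TCP pose, the force, the opening and the grip force at its end, in the units of the state.
- sensors.sense(): the state, without advancing time (a new reading comes with each control period).
- vision.get_image(name): name is "scene" or "top"; returns a dict with "pixels" (480x640x3 uint8, blue, green, red), "vertical_fov" (degrees; the focal length in pixels is half the picture's height over the tangent of half this angle, whatever the lens; pixels are square), "cx", "cy" (the principal point, pixels), "xyz" and "rotation" of the camera in the world. Camera axes: x right, y up, looking along -z (the intrinsics and any distortion apply to the point x, -y, -z); pixel columns grow to the right and rows downward; lengths in m; the calibration is good to about 2 mm. A picture is of the moment at which its call begins. There is no depth.
- ticket.finish_job(): hands the job in; it is judged then, once.
The state is a dict: "t": time; "joint_positions": joint angles; "qvel": joint speeds; "effort": joint torques, N m; "eef_pos": TCP position; "ee_rot": TCP orientation; "contact_force": force on the tool from outside, world axes, zero at the start; "moment": the same for the moment, N m; "finger_gap": finger opening in m; "grip_force": force on a finger pad.
Only numpy, scipy, OpenCV 4.12 (cv2) and the standard library are available. Lean on these libraries where they do the work, as an engineer would, in place of code of your own. Each camera call takes 0.05 s, during which the arm holds its last target. There are 200 camera calls.

## Working session

There is one attempt and no reset: what is moved stays moved. The work goes in short steps, Python scripts to look and compute and a shell command to move; the robot and the scene stay as the last step left them, time stands still between calls to the robot, and variables do not carry over. Pictures are saved under pics/ and viewed, at most 11 in all, crops included, and the job is handed in when it is done.

```bash
mkdir -p pics
cat > h.py <<'E'
import numpy as np, cv2
from rig import sensors, vision
from scipy.spatial.transform import Rotation as R
E
python3 - <<'E'
from h import *
s=sensors.sense(); print({k:np.round(v,3).tolist() for k,v in s.items()})
for n in("scene","top"):
    d=vision.get_image(n); cv2.imwrite(f"pics/{n}0.png",d["pixels"]); print(n,{k:(v if np.isscalar(v) else np.round(v,4).tolist()) for k,v in d.items() if k!="pixels"})
E
```

```text
{'t': 0.0, 'joint_positions': [1.255, 0.616, -0.013, 1.425, 0.008, 1.103, -0.04], 'qvel': [-0.0, -0.0, 0.001, -0.003, -0.002, 0.002, -0.0], 'effort': [-0.0, -46.923, 0.259, -17.104, 0.01, 0.009, -0.0], 'eef_pos': [0.186, -0.623, 0.404], 'ee_rot': [0.99, 0.144, -0.0, -0.001], 'contact_force': [-0.949, -0.224, 0.052], 'moment': [-0.002, 0.002, -0.049], 'grip_force': 0.0, 'finger_gap': 0.085}
scene {'vertical_fov': 44.2240908196628, 'cx': 326.27339769245515, 'cy': 235.67220250828194, 'xyz': [0.0441, 0.7569, 0.9963], 'rotation': [-0.1089, 0.3765, 0.8825, -0.2601]}
top {'vertical_fov': 49.209767365995326, 'cx': 324.03863379793734, 'cy': 241.55638550405615, 'xyz': [0.434, 0.0114, 1.4702], 'rotation': [0.0226, -0.0254, -0.7044, 0.709]}
```

View pics/scene0.png

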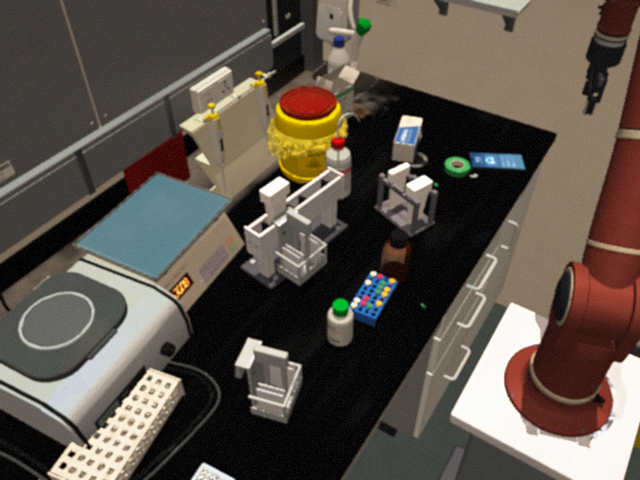

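View pics/top0.png

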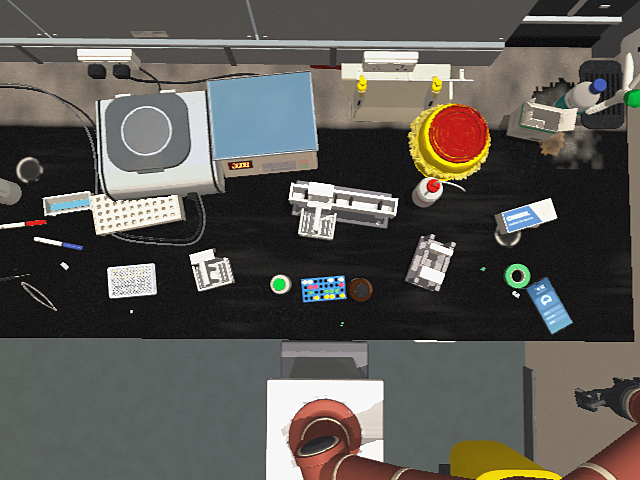

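The overview shows the loose carrier (top 210,270; scene 268,380), the rail with its free bay on the right in the top view (360,205), the stand (top 431,263; scene 408,200), and the bottles and microtubes between them. Next I'll enlarge the details.

Run:
```python
from h import *
def crop(im,x0,y0,x1,y1,k):
    c=cv2.resize(im[y0:y1,x0:x1],None,fx=k,fy=k,interpolation=cv2.INTER_CUBIC)
    for x in range((x0+9)//10*10,x1,10):
        cv2.line(c,(int((x-x0+.5)*k),0),(int((x-x0+.5)*k),5),(0,255,255),1); cv2.putText(c,str(x),(int((x-x0+.5)*k)-10,16),0,.35,(0,255,255),1)
    for y in range((y0+9)//10*10,y1,10):
        cv2.line(c,(0,int((y-y0+.5)*k)),(5,int((y-y0+.5)*k)),(0,255,255),1); cv2.putText(c,str(y),(7,int((y-y0+.5)*k)+4),0,.35,(0,255,255),1)
    return c
def pad(c,w,h): return cv2.copyMakeBorder(c,0,h-c.shape[0],0,w-c.shape[1],0)
t=cv2.imread("pics/top0.png"); s=cv2.imread("pics/scene0.png")
a=crop(t,283,175,403,245,6.6); b=crop(t,186,244,238,296,2.6*0+2.6)
cv2.imwrite("pics/c1.png",a)
c1=crop(t,184,242,240,298,7); c2=crop(t,402,230,458,298,7)
cv2.imwrite("pics/c2.png",np.hstack([pad(c1,394,480),pad(c2,394,480)]))
s1=crop(s,240,155,352,290,4.3); s2=crop(s,370,155,442,240,4.2)
cv2.imwrite("pics/c3.png",np.hstack([pad(s1,484,584),pad(s2,306,584)]))
cv2.imwrite("pics/c4.png",crop(s,228,328,312,424,6))
for f in("c1","c2","c3","c4"): print(cv2.imread(f"pics/{f}.png").shape)
```

```text
(462, 792, 3)
(480, 788, 3)
(584, 790, 3)
(576, 504, 3)
```

View pics/c1.png

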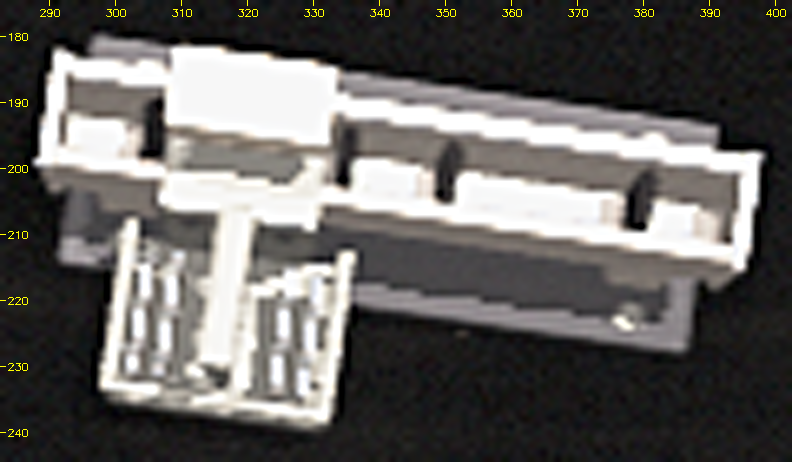

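View pics/c2.png

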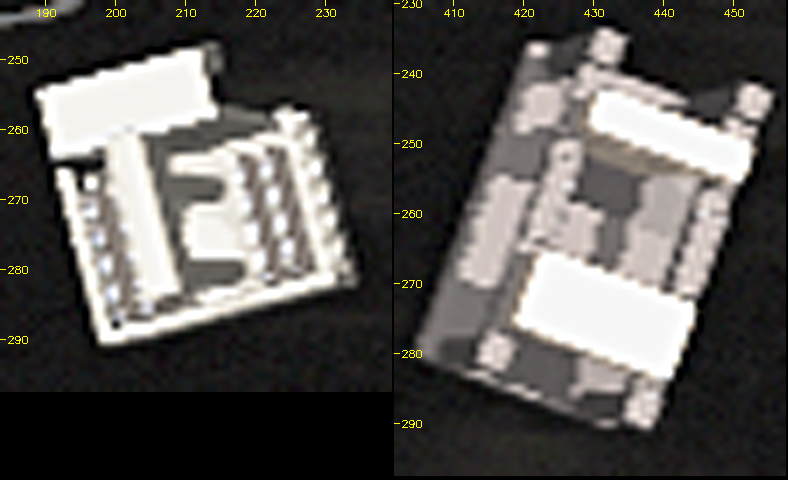

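View pics/c3.png

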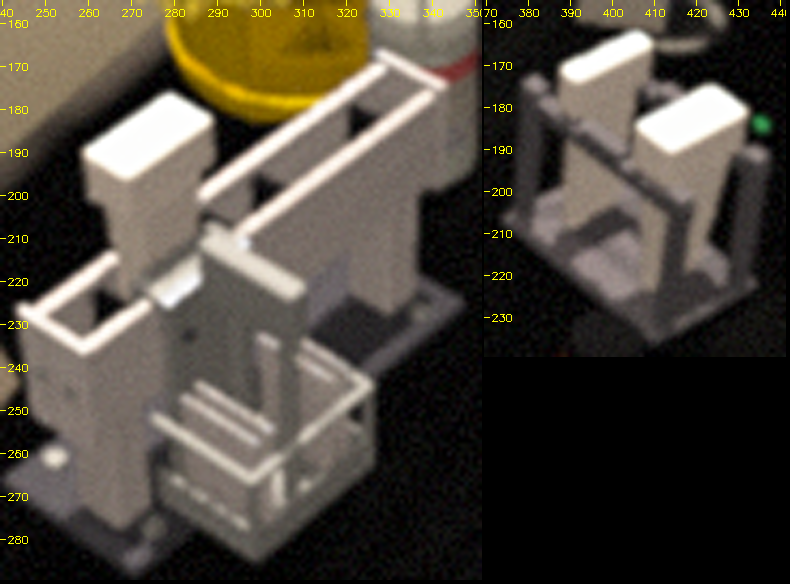

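View pics/c4.png

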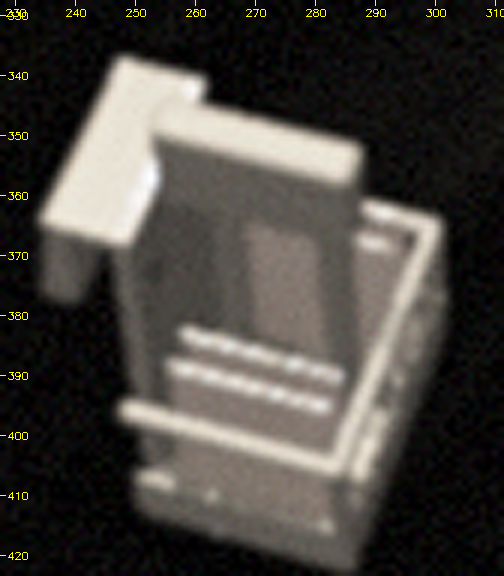

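The crops show clear corners for the arm and bar of the carrier (scene z=126 quad 247,337 / 262,341 / 249,368 / 234,364), the rail rim corners (scene 259,236 & 343,175), and the wedge heads: the thick one is the lower one in the top view (432,274; scene 419,182). The free bay's cheeks are at top columns 351 and 379, on the right (-y) side. Next I'll triangulate.

```bash
cat >> h.py <<'E'
C={"scene":dict(f=240/np.tan(np.radians(44.2240908196628/2)),c=(326.273,235.672),p=np.array([0.0441,0.7569,0.9963]),q=[-0.1089,0.3765,0.8825,-0.2601]),
"top":dict(f=240/np.tan(np.radians(49.209767365995326/2)),c=(324.039,241.556),p=np.array([0.434,0.0114,1.4702]),q=[0.0226,-0.0254,-0.7044,0.709])}
def ray(n,uv):
    c=C[n]; d=R.from_quat(c["q"]).apply([(uv[0]-c["c"][0])/c["f"],-(uv[1]-c["c"][1])/c["f"],-1]); return c["p"],d/np.linalg.norm(d)
def onz(n,uv,z):
    p,d=ray(n,uv); return p+d*(z-p[2])/d[2]
def tri(us,ut):
    A=np.zeros((3,3));b=np.zeros(3)
    for n,u in(("scene",us),("top",ut)):
        p,d=ray(n,u);M=np.eye(3)-np.outer(d,d);A+=M;b+=M@p
    x=np.linalg.solve(A,b); e=[np.linalg.norm(np.cross(x-p,d)) for p,d in(ray("scene",us),ray("top",ut))]
    return x,max(e)
def proj(n,X):
    c=C[n]; v=R.from_quat(c["q"]).inv().apply(X-c["p"]); return np.array([c["c"][0]+c["f"]*v[0]/-v[2],c["c"][1]-c["f"]*v[1]/-v[2]])
E
python3 - <<'E'
from h import *
def fit(name,pts):  # local(x,y,z mm), scene px, top px -> planar pose
    L=[];W=[]
    for l,s,t in pts:
        o=f"{name} {l}"
        if s is not None and t is not None:
            x,e=tri(s,t); o+=f" tri {np.round(x*1000,1)} err {e*1000:.1f}"
        for n,u in(("scene",s),("top",t)):
            if u is not None:
                w=onz(n,u,l[2]/1000); L.append(l[:2]);W.append(w[:2]*1000); o+=f" {n} {np.round(w[:2]*1000,1)}"
        print(o)
    L=np.array(L,float);W=np.array(W); l0=L.mean(0);w0=W.mean(0);a=L-l0;b=W-w0
    th=np.arctan2((a[:,0]*b[:,1]-a[:,1]*b[:,0]).sum(),(a*b).sum()); c,s=np.cos(th),np.sin(th);M=np.array([[c,-s],[s,c]])
    T=w0-M@l0; print(name,"POSE",np.round(T,1),"yaw",round(th,4),"res",np.round(np.abs(W-(L@M.T+T)).max(0),1))
# tongue side of arm = far (+x): carrier y + is left in top
fit("carrier",[((60,30,126),(234.5,364),(188.8,255)),((60,-30,126),(247.5,337),(212.8,248.5)),((33,-30,126),(262,341),(215,257)),((33,30,126),(249,368.5),(191,263.5)),
 ((-27,7,150),(286,358.5),None),((-27,-7,150),(288,352),None)])
fit("rail",[((-8,136.5,154),(259,237),(287.5,199.5)),((-8,-136.5,154),(343.5,175),(394.8,214.7))])
fit("rearR",[((0,136.5,154),(243.5,226.5),(290.5,182)),((0,-136.5,154),(327,166.5),(398,198))])
fit("thick",[((15.25,30,130),(405.5,185),(421.5,265.5)),((15.25,-30,130),(424,175),(445,274.3)),((-15.25,-30,130),(432,180.5),(441.5,284)),((-15.25,30,130),(414,191),(418,275.3))])
fit("thin",[((8,30,130),(388,171),(431,242.3)),((8,-30,130),(406,162),(453.2,251)),((-8,-30,130),(410,164.8),(450.8,256)),((-8,30,130),(392,174.5),(428.5,247.5))])
E
```

```text
carrier (60, 30, 126) tri [488.7 351.9 130.5] err 0.3 scene [491.3 349.9] top [488.6 352.8]
carrier (60, -30, 126) tri [506.6 292.3 126.6] err 1.2 scene [508.  292.5] top [505.7 291.7]
carrier (33, -30, 126) tri [482.8 285.1 124.6] err 1.4 scene [480.8 285.3] top [483.9 285.6]
carrier (33, 30, 126) tri [465.3 345.2 127.9] err 1.8 scene [464.5 343.5] top [466.8 346.7]
carrier (-27, 7, 150) scene [412.5 305.1]
carrier (-27, -7, 150) scene [417.3 292.4]
carrier POSE [441.3 306. ] yaw 0.272 res [2.7 2.9]
rail (-8, 136.5, 154) tri [628.4  98.9 156.9] err 0.9 scene [629.6  96.3] top [629.6  99.6]
rail (-8, -136.5, 154) tri [ 591.9 -172.2  154.8] err 0.8 scene [ 591.8 -173.5] top [ 592.7 -171.9]
rail POSE [618.8 -38.5] yaw -0.137 res [0.5 1.7]
rearR (0, 136.5, 154) tri [673.3  92.1 158. ] err 0.3 scene [676.   88.8] top [674.3  92.5]
rearR (0, -136.5, 154) tri [ 637.3 -178.6  156.1] err 2.6 scene [ 641.1 -179.8] top [ 635.3 -180.2]
rearR POSE [656.7 -44.7] yaw -0.1358 res [2.9 1.9]
thick (15.25, 30, 130) tri [ 465.2 -242.7  133.3] err 0.1 scene [ 466.8 -246.5] top [ 465.4 -243.2]
thick (15.25, -30, 130) tri [ 444.7 -301.9  132.4] err 1.5 scene [ 447.2 -304.1] top [ 443.4 -303.2]
thick (-15.25, -30, 130) tri [ 419.9 -292.8  132.8] err 1.4 scene [ 422.2 -295.4] top [ 418.6 -294. ]
thick (-15.25, 30, 130) tri [ 439.6 -233.9  132.9] err 0.8 scene [ 440.3 -237.7] top [ 440.4 -234.1]
thick POSE [ 443.  -269.8] yaw -0.3346 res [4.2 3.2]
thin (8, 30, 130) tri [ 524.7 -267.4  133.1] err 0.2 scene [ 526.3 -271.1] top [ 525.1 -268. ]
thin (8, -30, 130) tri [ 504.  -323.5  132.9] err 1.2 scene [ 506.5 -326.5] top [ 503.1 -324.8]
thin (-8, -30, 130) tri [ 490.7 -317.2  133.9] err 0.7 scene [ 493.3 -321.8] top [ 490.2 -318.5]
thin (-8, 30, 130) tri [ 511.  -261.2  132.4] err 0.6 scene [ 511.8 -264.4] top [ 511.7 -261.5]
thin POSE [ 508.5 -294.6] yaw -0.3508 res [2.6 2.2]
```

```bash
python3 - <<'E'
from h import *
B=np.array([610.9,-96.0]);th=-.137;M=np.array([[np.cos(th),-np.sin(th)],[np.sin(th),np.cos(th)]])
P=B-M@[0,-116]
def pr(o,l): 
    X=np.r_[o+M@l[:2],l[2]]/1000; return [np.round(proj(n,X),1).tolist() for n in("scene","top")]
for l in((0,34,148),(0,-34,148),(20,34,148),(20,-34,148)): print("cheek",l,pr(B,l))
for l in((-79,7,180),(-79,-7,180),(-25,30,156),(-25,-30,156),(3,45.3,225)): print("parked",l,pr(P,l))
for l in((2.75,30,225),(2.75,-30,225),(33.25,-30,225),(33.25,30,225)): print("pwedge",l,pr(P,l))
E
python3 -m jog '{"gripper":[70,60,50,50,50],"dp":[[40,-22,-10],[80,-44,-20],[120,-66,-30],[160,-88,-40],[200,-110,-50]],"spin":[0,0,0,0,0]}'
python3 -m jog '{"gripper":[50,50,50,50,50],"dp":[[40,-22,0],[80,-44,0],[120,-66,0],[160,-88,0],[193,-110,0]],"spin":[0,0,0,0,0]}'
python3 -m jog '{"gripper":[50,50,50,50],"dp":[[15,-41,0],[30,-82,0],[45,-123,0],[60,-165,0]],"spin":[0,0,0,0]}'
python3 -m jog '{"gripper":[50,50,50,50],"dp":[[15,-41,0],[30,-82,0],[45,-123,0],[60,-165,0]],"spin":[0,0,0,0]}'
```

```text
cheek (0, 34, 148) [[308.0, 199.6], [351.3, 205.8]]
cheek (0, -34, 148) [[327.9, 184.9], [377.8, 209.6]]
cheek (20, 34, 148) [[301.3, 195.8], [352.4, 198.0]]
cheek (20, -34, 148) [[321.3, 181.3], [378.9, 201.8]]
parked (-79, 7, 180) [[307.4, 225.6], [311.9, 230.3]]
parked (-79, -7, 180) [[312.0, 222.0], [317.5, 231.1]]
parked (-25, 30, 156) [[280.9, 228.2], [306.2, 208.7]]
parked (-25, -30, 156) [[300.4, 213.6], [329.7, 212.1]]
parked (3, 45.3, 225) [[263.8, 200.8], [300.7, 192.6]]
pwedge (2.75, 30, 225) [[269.3, 197.1], [307.0, 193.6]]
pwedge (2.75, -30, 225) [[289.6, 183.0], [331.8, 197.2]]
pwedge (33.25, -30, 225) [[279.0, 177.0], [333.6, 184.7]]
pwedge (33.25, 30, 225) [[258.7, 190.8], [308.9, 181.1]]
t: 0.6
eef_pos: [0.347, -0.4587, 0.4547]
ee_rot: [0.99, 0.144, -0.0, -0.0]
contact_force: [1.2, 0.5, -0.3]
finger_gap: 0.0501
grip_force: 0.0
t: 1.1
eef_pos: [0.5011, -0.2975, 0.4542]
ee_rot: [0.989, 0.145, 0.0, -0.001]
contact_force: [0.2, -0.3, 0.0]
finger_gap: 0.0499
grip_force: 0.0
t: 1.5
eef_pos: [0.5096, -0.1228, 0.4543]
ee_rot: [0.99, 0.144, -0.0, -0.0]
contact_force: [0.7, -0.7, 0.3]
finger_gap: 0.0501
grip_force: 0.0
t: 1.9
eef_pos: [0.5199, 0.0523, 0.4545]
ee_rot: [0.99, 0.144, -0.0, 0.0]
contact_force: [0.4, 0.3, 0.6]
finger_gap: 0.0501
grip_force: 0.0
```

```bash
python3 -m jog '{"gripper":[50,50,50,50,50],"dp":[[2,-45,0],[4,-90,0],[6,-135,0],[8,-180,0],[8,-225,0]],"spin":[0.017,0.017,0.017,0.017,0.017]}'
python3 -m jog '{"gripper":[50,50,50,50,50],"dp":[[1,-40,0],[1,-40,40],[1,-40,80],[1,-40,90],[1,-40,90]],"spin":[0,0,0,0,0]}'
python3 - <<'E'
from h import *
s=sensors.sense(); q=R.from_quat(s["ee_rot"]);print(np.round(s["eef_pos"],4),q.apply([1,0,0]).round(4))
w=np.array([.4529,.3092,.293])-s["eef_pos"];print("tool delta mm",np.round(q.inv().apply(w)*1000,1), "yaw",np.arctan2(*q.apply([1,0,0])[1::-1]))
E
```

```text
t: 2.4
eef_pos: [0.4629, 0.2702, 0.4544]
ee_rot: [0.991, 0.136, -0.0, 0.0]
contact_force: [-0.0, -0.6, 0.6]
finger_gap: 0.0501
grip_force: 0.0
t: 2.9
eef_pos: [0.4535, 0.307, 0.3633]
ee_rot: [0.991, 0.136, -0.002, 0.001]
contact_force: [0.4, -0.0, 0.1]
finger_gap: 0.0497
grip_force: 0.0
[0.4535 0.307  0.3633] [ 0.9631  0.2691 -0.0041]
tool delta mm [ 0.3 -2.4 70.3] yaw 0.2724490569994436
```

```bash
python3 -m jog '{"gripper":[50,50,50,50,50],"dp":[[0,-2,25],[0,-2,50],[0,-2,70],[0,-2,70],[0,-2,70]],"spin":[0,0,0,0,0]}' 50
python3 -m jog '{"gripper":[14,8,8,8,8],"dp":[[0,0,0],[0,0,0],[0,0,0],[0,0,0],[0,0,0]],"spin":[0,0,0,0,0]}' 50
python3 -m jog '{"gripper":[8,8,8,8,8],"dp":[[0,0,0],[0,0,-10],[0,0,-20],[0,0,-30],[0,0,-30]],"spin":[0,0,0,0,0]}' 60
python3 - <<'E'
from h import *
s=sensors.sense();print(s["moment"],s["contact_force"])
for n in("scene","top"): cv2.imwrite(f"pics/{n}1.png",vision.get_image(n)["pixels"])
a=cv2.imread("pics/scene1.png")[270:430,190:350]; b=cv2.imread("pics/top1.png")[220:320,160:260]
cv2.imwrite("pics/g1.png",np.hstack([cv2.resize(a,(400,400),interpolation=2),cv2.resize(b,(400,400),interpolation=2)]))
E
```

```text
t: 3.4
eef_pos: [0.454, 0.3097, 0.2965]
ee_rot: [0.991, 0.136, 0.001, -0.001]
contact_force: [1.0, 0.1, 0.7]
finger_gap: 0.0503
grip_force: 0.0
t: 3.9
eef_pos: [0.4534, 0.3102, 0.2961]
ee_rot: [0.991, 0.136, 0.001, -0.001]
contact_force: [-0.3, 2.0, 6.2]
finger_gap: 0.0134
grip_force: 50.4
t: 4.4
eef_pos: [0.4536, 0.3095, 0.3263]
ee_rot: [0.991, 0.136, 0.001, -0.001]
contact_force: [-0.9, -0.2, -2.8]
finger_gap: 0.0128
grip_force: 58.9
[ 0.10072105 -0.02487698 -0.00304656] [-0.89336258 -0.22394334 -2.80761323]
```

View pics/g1.png

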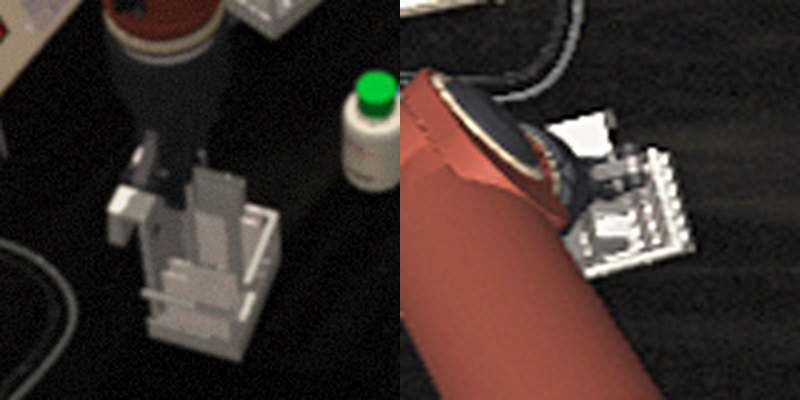

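The carrier is held and level, with its hook to the far left and clear of the bench. Carry it over in front of the bay next.

```bash
python3 -m jog '{"gripper":[8,8,8,8,8],"dp":[[0,0,-25],[0,0,-55],[0,0,-85],[0,0,-115],[0,0,-130]],"spin":[0,0,0,0,0]}' 80
python3 -m jog '{"gripper":[8,8,8,8,8],"dp":[[-3,25,0],[-7,60,0],[-11,95,0],[-15,130,0],[-18,160,0]],"spin":[0,0,0,0,0]}'
python3 -m jog '{"gripper":[8,8,8,8,8],"dp":[[-9,32,0],[-18,64,0],[-27,96,0],[-36,128,0],[-45,160,0]],"spin":[0.08,0.16,0.24,0.32,0.40]}'
python3 -m jog '{"gripper":[8,8,8,8,8],"dp":[[2,25,0],[4,50,0],[6,65,0],[6,70,0],[6,70,0]],"spin":[0.009,0.009,0.009,0.009,0.009]}'
python3 - <<'E'
from h import *
s=sensors.sense(); q=R.from_quat(s["ee_rot"]);print("yaw",np.arctan2(*q.apply([1,0,0])[1::-1]),q.apply([0,0,1]).round(4))
w=np.array([.5744,-.091,.4563])-s["eef_pos"];print("tool delta mm",np.round(q.inv().apply(w)*1000,1))
print(s["moment"],s["contact_force"])
E
```

```text
t: 5.0
eef_pos: [0.4532, 0.3096, 0.457]
ee_rot: [0.991, 0.136, 0.001, -0.001]
contact_force: [0.3, 0.3, -3.1]
finger_gap: 0.0125
grip_force: 83.2
t: 5.5
eef_pos: [0.4788, 0.1482, 0.454]
ee_rot: [0.991, 0.135, -0.001, 0.001]
contact_force: [-1.0, 0.0, -3.4]
finger_gap: 0.0125
grip_force: 83.1
t: 6.0
eef_pos: [0.4782, -0.0171, 0.4541]
ee_rot: [0.998, -0.065, -0.001, 0.0]
contact_force: [0.9, -0.7, -3.8]
finger_gap: 0.0121
grip_force: 83.1
t: 6.5
eef_pos: [0.4755, -0.0862, 0.4543]
ee_rot: [0.998, -0.069, -0.001, -0.0]
contact_force: [-0.3, 0.5, -2.9]
finger_gap: 0.0129
grip_force: 83.0
yaw -0.13743858056716007 [-1.4e-03  4.0e-04 -1.0e+00]
tool delta mm [98.6 -8.8 -2.2]
[ 0.02216829 -0.02807344  0.05006025] [-0.30347857  0.49872255 -2.88141012]
```

```bash
python3 -m jog '{"gripper":[8,8,8,8,8],"dp":[[25,-2,0],[50,-4,0],[75,-6,0],[98,-9,0],[98,-9,0]],"spin":[0,0,0,0,0]}'
python3 -m jog '{"gripper":[8,8,8,8,8],"dp":[[0,0,20],[0,0,45],[0,0,65],[0,0,78],[0,0,78]],"spin":[0,0,0,0,0]}'
python3 - <<'E'
from h import *
s=sensors.sense(); q=R.from_quat(s["ee_rot"]);print("yaw",np.arctan2(*q.apply([1,0,0])[1::-1]),s["contact_force"].round(2) if hasattr(s["contact_force"],'round') else s["contact_force"])
for n in("scene","top"): cv2.imwrite(f"pics/{n}2.png",vision.get_image(n)["pixels"])
def lab(im,x0,y0,x1,y1,k):
    c=cv2.resize(im[y0:y1,x0:x1],None,fx=k,fy=k,interpolation=2)
    for x in range(x0//10*10+10,x1,10): cv2.putText(c,str(x),(int((x-x0+.5)*k)-10,12),0,.35,(0,255,255),1);cv2.line(c,(int((x-x0+.5)*k),14),(int((x-x0+.5)*k),19),(0,255,255),1)
    for y in range(y0//10*10+10,y1,10): cv2.putText(c,str(y),(6,int((y-y0+.5)*k)+4),0,.35,(0,255,255),1);cv2.line(c,(0,int((y-y0+.5)*k)),(5,int((y-y0+.5)*k)),(0,255,255),1)
    return c
a=lab(cv2.imread("pics/scene2.png"),270,130,370,260,4.4); b=lab(cv2.imread("pics/top2.png"),330,170,405,255,4.6)
h=max(a.shape[0],b.shape[0]); P=lambda c:cv2.copyMakeBorder(c,0,h-c.shape[0],0,0,0)
cv2.imwrite("pics/g2.png",np.hstack([P(a),P(b)])); print(a.shape,b.shape)
# prediction of arm corners
T=np.array(s["eef_pos"])*1000; o=T-[0,0,296.3]; th=np.arctan2(*q.apply([1,0,0])[1::-1]);M=np.array([[np.cos(th),-np.sin(th)],[np.sin(th),np.cos(th)]])
for l in((60,30,126),(60,-30,126),(33,-30,126),(33,30,126),(-27,7,150),(-27,-7,150)):
    X=np.r_[o[:2]+M@(np.array(l[:2])-[12.7,0]),o[2]+l[2]]/1000; print(l,[np.round(proj(n,X),1).tolist() for n in("scene","top")])
E
```

```text
t: 7.0
eef_pos: [0.5767, -0.0879, 0.4538]
ee_rot: [0.998, -0.066, 0.001, -0.001]
contact_force: [0.2, 0.4, -3.4]
finger_gap: 0.0125
grip_force: 83.1
t: 7.5
eef_pos: [0.573, -0.0887, 0.3743]
ee_rot: [0.998, -0.067, -0.003, -0.001]
contact_force: [0.0, 0.6, -3.5]
finger_gap: 0.0124
grip_force: 83.0
yaw -0.13405000207263623 [ 0.    0.55 -3.46]
(572, 440, 3) (391, 345, 3)
(60, 30, 126) [[305.1, 177.6], [353.8, 199.2]]
(60, -30, 126) [[323.2, 164.8], [378.2, 202.7]]
(33, -30, 126) [[332.6, 169.7], [376.8, 213.6]]
(33, 30, 126) [[314.5, 182.8], [352.3, 210.1]]
(-27, 7, 150) [[343.4, 180.3], [359.1, 235.0]]
(-27, -7, 150) [[347.6, 177.1], [364.9, 235.9]]
```

View pics/g2.png

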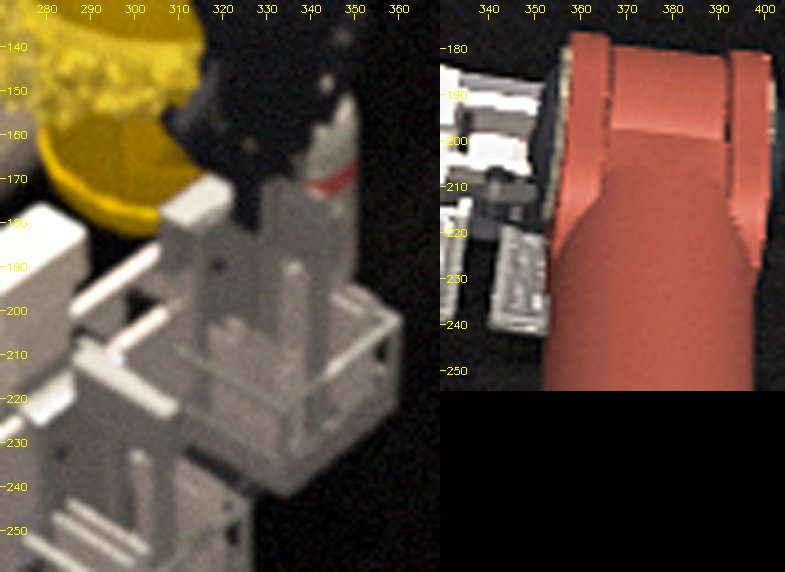

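The scene view shows the hook's arm above the rail between the cheeks (corners at 306,178 and 314,181, within about 1 px of prediction). Lower it gently while watching the force.

```bash
python3 -m jog '{"gripper":[8,8,8,8,8],"dp":[[1,2,4],[1,2,9],[1,2,14],[1,2,19],[1,2,22]],"spin":[0.002,0.002,0.002,0.002,0.002]}'
python3 -m jog '{"gripper":[8,8,8],"dp":[[0,0,0],[0,0,0],[0,0,0]],"spin":[0,0,0]}'
```

```text
t: 8.1
eef_pos: [0.5747, -0.0923, 0.354]
ee_rot: [0.998, -0.069, -0.001, -0.0]
contact_force: [-0.6, -1.0, -3.1]
finger_gap: 0.0129
grip_force: 83.1
t: 8.4
eef_pos: [0.575, -0.0924, 0.355]
ee_rot: [0.998, -0.069, 0.0, -0.0]
contact_force: [0.4, 0.3, -3.7]
finger_gap: 0.0128
grip_force: 83.1
```

```bash
python3 -m jog '{"gripper":[8,8,8,8,8],"dp":[[0,0,5],[0,0,10],[0,0,15],[0,0,20],[0,0,24]],"spin":[0,0,0,0,0]}'
python3 -m jog '{"gripper":[8,8,8,8,8],"dp":[[0,0,1],[0,0,2],[0,0,3],[0,0,4],[0,0,4]],"spin":[0,0,0,0,0]}'
```

```text
t: 8.9
eef_pos: [0.5747, -0.0924, 0.33]
ee_rot: [0.998, -0.069, -0.0, -0.0]
contact_force: [-0.1, 0.2, -4.1]
finger_gap: 0.0128
grip_force: 83.1
t: 9.4
eef_pos: [0.5748, -0.0924, 0.3267]
ee_rot: [0.998, -0.069, -0.0, -0.0]
contact_force: [-0.3, -0.2, -4.0]
finger_gap: 0.0125
grip_force: 83.1
```

```bash
python3 -m jog '{"gripper":[8,8,8,8,8],"dp":[[0,0,1],[0,0,2],[0,0,2],[0,0,3],[0,0,3]],"spin":[0,0,0,0,0]}'
```

```text
t: 9.9
eef_pos: [0.5747, -0.0924, 0.326]
ee_rot: [0.998, -0.069, 0.001, 0.0]
contact_force: [-5.5, 2.1, 9.3]
finger_gap: 0.0125
grip_force: 85.2
```

```bash
python3 -m jog '{"gripper":[8,20,35,40,40],"dp":[[0,0,-2],[0,0,-2],[0,0,-2],[0,0,-2],[0,0,-2]],"spin":[0,0,0,0,0]}' 40
python3 -m jog '{"gripper":[40,40,40,40,40],"dp":[[0,0,-15],[0,0,-35],[0,0,-60],[0,0,-85],[0,0,-100]],"spin":[0,0,0,0,0]}'
python3 -m jog '{"gripper":[45,50,60,60,60],"dp":[[-20,20,0],[-45,55,0],[-70,95,0],[-95,135,0],[-107,170,0]],"spin":[-0.13,-0.27,-0.40,-0.54,-0.68]}'
python3 -m jog '{"gripper":[60,60,60,60,60],"dp":[[0,0,0],[0,0,0],[0,0,0],[0,0,0],[0,0,0]],"spin":[-0.13,-0.27,-0.40,-0.54,-0.68]}'
python3 - <<'E'
from h import *
for n in("scene","top"): cv2.imwrite(f"pics/{n}3.png",vision.get_image(n)["pixels"])
def lab(im,x0,y0,x1,y1,k):
    c=cv2.resize(im[y0:y1,x0:x1],None,fx=k,fy=k,interpolation=2)
    for x in range(x0//10*10+10,x1,10): cv2.putText(c,str(x),(int((x-x0+.5)*k)-10,12),0,.35,(0,255,255),1);cv2.line(c,(int((x-x0+.5)*k),14),(int((x-x0+.5)*k),19),(0,255,255),1)
    for y in range(y0//10*10+10,y1,10): cv2.putText(c,str(y),(6,int((y-y0+.5)*k)+4),0,.35,(0,255,255),1);cv2.line(c,(0,int((y-y0+.5)*k)),(5,int((y-y0+.5)*k)),(0,255,255),1)
    return c
a=lab(cv2.imread("pics/scene3.png"),240,150,355,280,3.9); b=lab(cv2.imread("pics/top3.png"),325,180,405,250,4.3)
h=max(a.shape[0],b.shape[0]); P=lambda c:cv2.copyMakeBorder(c,0,h-c.shape[0],0,0,0)
cv2.imwrite("pics/g3.png",np.hstack([P(a),P(b)]))
s=sensors.sense(); q=R.from_quat(s["ee_rot"]);yaw=np.arctan2(*q.apply([1,0,0])[1::-1]);print("yaw",yaw,"spin",yaw-1.226)
w=np.array([.4427,-.2688,.272])-s["eef_pos"];print("tool delta mm",np.round(q.inv().apply(w)*1000,1))
E
```

```text
t: 10.4
eef_pos: [0.575, -0.0924, 0.3256]
ee_rot: [0.998, -0.069, 0.0, -0.0]
contact_force: [1.4, -0.1, 0.3]
finger_gap: 0.0401
grip_force: 0.0
t: 10.9
eef_pos: [0.5752, -0.0925, 0.4278]
ee_rot: [0.998, -0.069, 0.002, 0.0]
contact_force: [0.1, -0.6, -0.0]
finger_gap: 0.0404
grip_force: 0.0
t: 11.4
eef_pos: [0.443, -0.2479, 0.4259]
ee_rot: [0.963, 0.269, -0.001, 0.0]
contact_force: [-0.4, -0.1, 0.1]
finger_gap: 0.0599
grip_force: 0.0
t: 11.9
eef_pos: [0.4454, -0.2462, 0.4257]
ee_rot: [0.818, 0.576, 0.0, 0.0]
contact_force: [0.0, -0.2, -0.3]
finger_gap: 0.0599
grip_force: 0.0
yaw 1.2212216613597149 spin -0.004778338640285096
tool delta mm [-22.1   5.2 153.6]
```

View pics/g3.png

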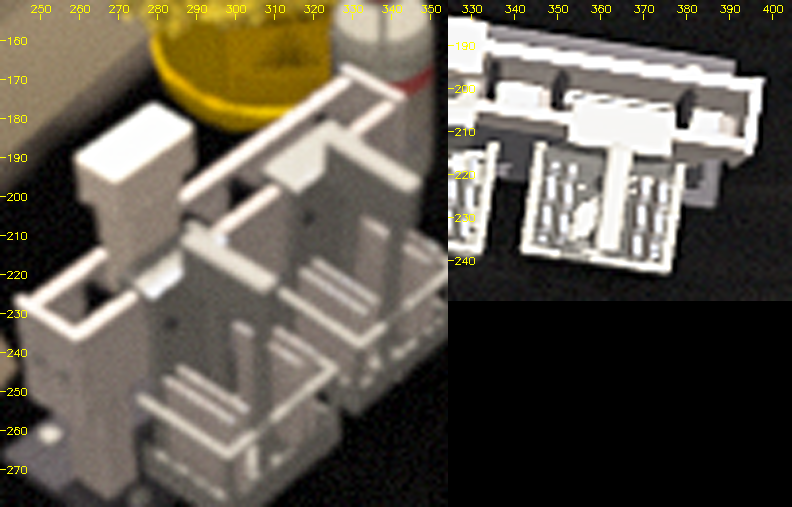

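The carrier is seated (arm at top columns 353–378, between the cheeks at 351 and 379) and hangs level like its parked neighbour. Grasp the thick wedge next.

```bash
python3 -m jog '{"gripper":[60,60,60,60,60],"dp":[[-22,5,10],[-22,5,40],[-22,5,70],[-22,5,95],[-22,5,100]],"spin":[-0.005,-0.005,-0.005,-0.005,-0.005]}'
python3 -m jog '{"gripper":[60,60,60],"dp":[[0,0,0],[0,0,0],[0,0,0]],"spin":[0,0,0]}'
python3 - <<'E'
from h import *
s=sensors.sense(); q=R.from_quat(s["ee_rot"]);yaw=np.arctan2(*q.apply([1,0,0])[1::-1]);print("yaw",yaw,"spin",yaw-1.226)
w=np.array([.4427,-.2688,.272])-s["eef_pos"];print("tool delta mm",np.round(q.inv().apply(w)*1000,1))
E
```

```text
t: 12.5
eef_pos: [0.4417, -0.2682, 0.3231]
ee_rot: [0.818, 0.575, -0.001, -0.003]
contact_force: [0.6, 0.8, 0.8]
finger_gap: 0.0601
grip_force: 0.0
t: 12.8
eef_pos: [0.4432, -0.2686, 0.3272]
ee_rot: [0.818, 0.575, 0.001, 0.001]
contact_force: [0.7, 0.2, -0.8]
finger_gap: 0.0601
grip_force: 0.0
yaw 1.2262185150737241 spin 0.00021851507372416812
tool delta mm [-0.3 -0.6 55.2]
```

```bash
python3 -m jog '{"gripper":[60,60,60,60,60],"dp":[[0,0,20],[0,0,40],[0,0,53],[0,0,55],[0,0,55]],"spin":[0,0,0,0,0]}' 30
python3 -m jog '{"gripper":[40,28,24,24,24],"dp":[[0,0,0],[0,0,0],[0,0,0],[0,0,0],[0,0,0]],"spin":[0,0,0,0,0]}' 30
python3 - <<'E'
from h import *
s=sensors.sense();print(s["contact_force"],s["moment"])
E
```

```text
t: 13.3
eef_pos: [0.443, -0.2686, 0.2714]
ee_rot: [0.818, 0.576, 0.0, 0.001]
contact_force: [-0.2, 0.1, -0.1]
finger_gap: 0.06
grip_force: 0.0
t: 13.8
eef_pos: [0.4429, -0.2686, 0.2718]
ee_rot: [0.818, 0.576, 0.0, 0.001]
contact_force: [-0.2, 1.2, 6.4]
finger_gap: 0.0301
grip_force: 30.4
[-0.16696567  1.17254487  6.35842963] [ 0.13420898  0.25774381 -0.03298614]
```

```bash
python3 -m jog '{"gripper":[24,24,24,24,24],"dp":[[0,0,0],[0,0,-5],[0,0,-20],[0,0,-40],[0,0,-65]],"spin":[0,0,0,0,0]}' 50
python3 -m jog '{"gripper":[24,24,24,24,24],"dp":[[0,0,-30],[0,0,-60],[0,0,-90],[0,0,-120],[0,0,-126]],"spin":[0,0,0,0,0]}'
python3 -m jog '{"gripper":[24,24,24,24,24],"dp":[[30,0,0],[70,-1,0],[110,-2,0],[150,-3,0],[178,-3,0]],"spin":[-0.04,-0.08,-0.12,-0.16,-0.208]}'
python3 -m jog '{"gripper":[24,24,24],"dp":[[0,0,0],[0,0,0],[0,0,0]],"spin":[0,0,0]}'
python3 - <<'E'
from h import *
s=sensors.sense(); q=R.from_quat(s["ee_rot"]);yaw=np.arctan2(*q.apply([1,0,0])[1::-1]);print("yaw",yaw,"spin",yaw-1.434,q.apply([0,0,1]).round(4))
w=np.array([.6287,-.0985,.462])-s["eef_pos"];print("tool delta mm",np.round(q.inv().apply(w)*1000,1))
E
```

```text
t: 14.3
eef_pos: [0.4421, -0.2683, 0.3356]
ee_rot: [0.818, 0.576, -0.001, -0.001]
contact_force: [0.9, -0.3, -1.0]
finger_gap: 0.0298
grip_force: 49.5
t: 14.8
eef_pos: [0.4431, -0.2684, 0.4651]
ee_rot: [0.818, 0.576, 0.002, 0.003]
contact_force: [0.7, 0.5, -1.2]
finger_gap: 0.03
grip_force: 49.5
t: 15.3
eef_pos: [0.4999, -0.0967, 0.4606]
ee_rot: [0.752, 0.659, -0.0, -0.001]
contact_force: [0.5, 0.1, -0.8]
finger_gap: 0.0298
grip_force: 49.5
t: 15.6
eef_pos: [0.4994, -0.1012, 0.4608]
ee_rot: [0.754, 0.657, -0.001, -0.0]
contact_force: [-0.9, -0.5, -0.9]
finger_gap: 0.0297
grip_force: 49.5
yaw 1.4323817210482048 spin -0.0016182789517951157 [-2.1e-03 -7.0e-04 -1.0e+00]
tool delta mm [ 20.6 127.7  -1.4]
```

```bash
python3 -m jog '{"gripper":[24,24,24,24,24],"dp":[[5,30,0],[11,65,0],[17,100,0],[21,128,0],[21,128,0]],"spin":[0,0,0,0,0]}'
python3 -m jog '{"gripper":[24,24,24,24,24],"dp":[[0,0,10],[0,0,20],[0,0,30],[0,0,35],[0,0,35]],"spin":[-0.002,-0.002,-0.002,-0.002,-0.002]}'
python3 -m jog '{"gripper":[24,24],"dp":[[0,0,0],[0,0,0]],"spin":[0,0]}'
python3 - <<'E'
from h import *
s=sensors.sense(); q=R.from_quat(s["ee_rot"]);yaw=np.arctan2(*q.apply([1,0,0])[1::-1])
w=np.array([.6287,-.0985,.427])-s["eef_pos"];print("yaw",yaw,"tool delta mm",np.round(q.inv().apply(w)*1000,1))
im=vision.get_image("scene")["pixels"]; cv2.imwrite("pics/scene4.png",im)
x0,y0,x1,y1,k=270,90,370,220,4.5
c=cv2.resize(im[y0:y1,x0:x1],None,fx=k,fy=k,interpolation=2)
for x in range(x0+10,x1,10): cv2.putText(c,str(x),(int((x-x0+.5)*k)-10,12),0,.35,(0,255,255),1)
for y in range(y0+10,y1,10): cv2.putText(c,str(y),(2,int((y-y0+.5)*k)+4),0,.35,(0,255,255),1)
cv2.imwrite("pics/g4.png",c)
T=np.array(s["eef_pos"])*1000; o=T-[0,0,261.8]; th=yaw-np.pi/2;M=np.array([[np.cos(th),-np.sin(th)],[np.sin(th),np.cos(th)]])
for l in((-4,20,0),(-4,-20,0),(-15.25,30,120),(15.25,30,120),(-15.25,-30,120),(-15.25,30,90)):
    X=np.r_[o[:2]+M@np.array(l[:2]),o[2]+l[2]]/1000; print(l,proj("scene",X).round(1))
E
```

```text
t: 16.1
eef_pos: [0.6317, -0.098, 0.4597]
ee_rot: [0.754, 0.657, 0.0, -0.0]
contact_force: [-1.4, 0.3, -1.2]
finger_gap: 0.0297
grip_force: 49.9
t: 16.6
eef_pos: [0.6288, -0.0967, 0.4256]
ee_rot: [0.753, 0.658, -0.001, -0.001]
contact_force: [0.4, -1.0, -1.6]
finger_gap: 0.0298
grip_force: 49.9
t: 16.8
eef_pos: [0.6296, -0.0963, 0.4274]
ee_rot: [0.753, 0.658, 0.0, 0.0]
contact_force: [-0.0, 0.0, -0.8]
finger_gap: 0.0299
grip_force: 49.9
yaw 1.4368544113271617 tool delta mm [-2.2 -0.6  0.4]
(-4, 20, 0) [306.6 188.1]
(-4, -20, 0) [318.4 179.6]
(-15.25, 30, 120) [306.3 147.4]
(15.25, 30, 120) [295.3 141.8]
(-15.25, -30, 120) [325.2 134.8]
(-15.25, 30, 90) [306.5 159.2]
```

View pics/g4.png

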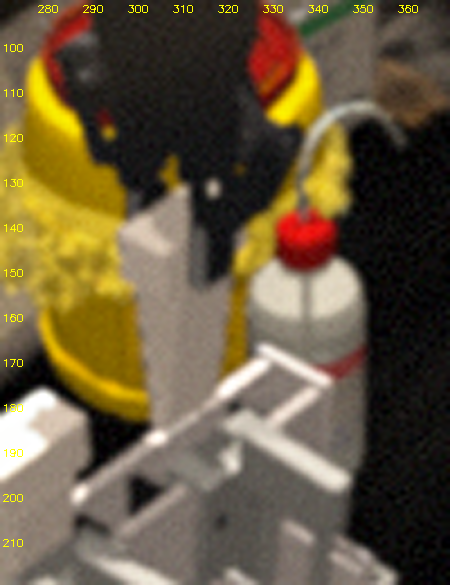

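The wedge hangs upright above the channel behind the tongue, with its head corner at 307,146 against a predicted 306,147. Insert it next, watching the force.

```bash
python3 -m jog '{"gripper":[24,24,24,24,24],"dp":[[-2,-1,5],[-2,-1,12],[-2,-1,19],[-2,-1,25],[-2,-1,25]],"spin":[0,0,0,0,0]}'
python3 -m jog '{"gripper":[24,24,24,24,24],"dp":[[0,0,4],[0,0,8],[0,0,12],[0,0,15],[0,0,15]],"spin":[0,0,0,0,0]}'
```

```text
t: 17.35
eef_pos: [0.6279, -0.0983, 0.4002]
ee_rot: [0.753, 0.658, -0.001, -0.001]
contact_force: [0.2, 1.2, -0.4]
finger_gap: 0.0296
grip_force: 49.9
t: 17.85
eef_pos: [0.6282, -0.0983, 0.3863]
ee_rot: [0.753, 0.658, -0.0, -0.0]
contact_force: [0.6, -0.0, -0.5]
finger_gap: 0.0303
grip_force: 49.8
```

```bash
python3 -m jog '{"gripper":[24,24,24,24,24],"dp":[[0,0,2],[0,0,4],[0,0,6],[0,0,8],[0,0,8]],"spin":[0,0,0,0,0]}'
python3 -m jog '{"gripper":[24,24,24,24,24],"dp":[[0,0,2],[0,0,3],[0,0,4],[0,0,5],[0,0,5]],"spin":[0,0,0,0,0]}'
```

```text
t: 18.35
eef_pos: [0.6287, -0.0983, 0.3788]
ee_rot: [0.753, 0.658, 0.001, 0.001]
contact_force: [1.5, 0.0, -1.1]
finger_gap: 0.0296
grip_force: 49.8
t: 18.85
eef_pos: [0.6283, -0.0983, 0.3737]
ee_rot: [0.753, 0.658, 0.0, 0.0]
contact_force: [3.2, -1.2, -0.1]
finger_gap: 0.0299
grip_force: 49.9
```

```bash
python3 -m jog '{"gripper":[30,40,50,50,50],"dp":[[0,0,0],[0,0,0],[0,0,0],[0,0,0],[0,0,0]],"spin":[0,0,0,0,0]}' 40
python3 -m jog '{"gripper":[50,50,50,50,50],"dp":[[0,0,-10],[0,0,-30],[0,0,-50],[0,0,-66],[0,0,-66]],"spin":[0,0,0,0,0]}'
python3 -m jog '{"gripper":[0,0,0,0,0],"dp":[[0,0,0],[0,0,0],[0,0,0],[0,0,0],[0,0,0]],"spin":[0,0,0,0,0]}'
python3 -m jog '{"gripper":[0,0,0,0,0],"dp":[[0,0,8],[0,0,16],[0,0,24],[0,0,28],[0,0,28]],"spin":[0,0,0,0,0]}'
```

```text
t: 19.35
eef_pos: [0.6279, -0.0982, 0.3735]
ee_rot: [0.753, 0.658, -0.0, -0.0]
contact_force: [0.7, 0.1, 0.9]
finger_gap: 0.0499
grip_force: 0.0
t: 19.85
eef_pos: [0.6287, -0.098, 0.4433]
ee_rot: [0.753, 0.658, 0.002, 0.002]
contact_force: [-0.0, 0.5, 0.8]
finger_gap: 0.05
grip_force: 0.0
t: 20.35
eef_pos: [0.6282, -0.0983, 0.4392]
ee_rot: [0.753, 0.658, -0.0, -0.0]
contact_force: [-0.5, 0.5, 0.3]
finger_gap: 0.0002
grip_force: 0.0
t: 20.85
eef_pos: [0.628, -0.0983, 0.4105]
ee_rot: [0.753, 0.658, -0.001, -0.001]
contact_force: [-0.2, 0.2, 0.3]
finger_gap: 0.0003
grip_force: 0.0
```

```bash
python3 -m jog '{"gripper":[0,0,0,0,0],"dp":[[0,0,1],[0,0,2],[0,0,3],[0,0,4],[0,0,5]],"spin":[0,0,0,0,0]}'
python3 -m jog '{"gripper":[0,0,0,0,0],"dp":[[0,0,1],[0,0,2],[0,0,3],[0,0,3],[0,0,3]],"spin":[0,0,0,0,0]}'
python3 -m jog '{"gripper":[0,0,0,0,0],"dp":[[0,0,1],[0,0,2],[0,0,2],[0,0,2],[0,0,2]],"spin":[0,0,0,0,0]}'
```

```text
t: 21.35
eef_pos: [0.6282, -0.0983, 0.4068]
ee_rot: [0.753, 0.658, 0.0, 0.0]
contact_force: [0.2, -0.4, 0.3]
finger_gap: -0.0002
grip_force: 0.0
t: 21.85
eef_pos: [0.6282, -0.0982, 0.4037]
ee_rot: [0.753, 0.658, 0.0, -0.0]
contact_force: [0.4, -0.3, 0.9]
finger_gap: 0.0001
grip_force: 0.2
t: 22.35
eef_pos: [0.6282, -0.0982, 0.4018]
ee_rot: [0.753, 0.658, -0.0, -0.0]
contact_force: [-0.8, -0.2, 1.9]
finger_gap: -0.0002
grip_force: 1.3
```

```bash
python3 -m jog '{"gripper":[0,0,0,0,0],"dp":[[0,0,1],[0,0,2],[0,0,3],[0,0,3],[0,0,3]],"spin":[0,0,0,0,0]}'
python3 -m jog '{"gripper":[0,0,0,0,0],"dp":[[0,0,1],[0,0,1],[0,0,2],[0,0,2],[0,0,2]],"spin":[0,0,0,0,0]}'
```

```text
t: 22.85
eef_pos: [0.6286, -0.0982, 0.4003]
ee_rot: [0.753, 0.658, 0.001, 0.001]
contact_force: [-2.5, 0.1, 8.5]
finger_gap: -0.0003
grip_force: 3.8
t: 23.35
eef_pos: [0.6285, -0.0981, 0.4003]
ee_rot: [0.753, 0.658, 0.001, 0.002]
contact_force: [-4.5, 0.8, 13.9]
finger_gap: 0.0001
grip_force: 7.1
```

```bash
python3 -m jog '{"gripper":[0,0,0,0,0],"dp":[[0,0,1],[0,0,2],[0,0,2],[0,0,2],[0,0,2]],"spin":[0,0,0,0,0]}'
python3 -m jog '{"gripper":[0,0,0,0,0],"dp":[[0,0,1],[0,0,1],[0,0,1],[0,0,1],[0,0,1]],"spin":[0,0,0,0,0]}'
```

```text
t: 23.85
eef_pos: [0.6284, -0.098, 0.4002]
ee_rot: [0.753, 0.658, 0.002, 0.002]
contact_force: [-6.7, 0.3, 21.9]
finger_gap: 0.0001
grip_force: 10.4
t: 24.35
eef_pos: [0.6284, -0.098, 0.4001]
ee_rot: [0.753, 0.658, 0.002, 0.003]
contact_force: [-7.8, 0.2, 23.9]
finger_gap: 0.0
grip_force: 12.0
```

```bash
python3 -m jog '{"gripper":[0,0,0,0,0],"dp":[[0,0,-10],[0,0,-30],[0,0,-60],[0,0,-90],[0,0,-90]],"spin":[0,0,0,0,0]}'
python3 -m jog '{"gripper":[0,0,0,0,0],"dp":[[0,-35,0],[0,-75,0],[0,-115,0],[0,-150,0],[0,-170,0]],"spin":[0,0,0,0,0]}'
python3 -m jog '{"gripper":[0,0,0,0,0],"dp":[[-40,0,0],[-80,0,0],[-120,0,0],[-150,0,0],[-150,0,0]],"spin":[0,0,0,0,0]}'
python3 - <<'E'
from h import *
S=vision.get_image("scene")["pixels"];T=vision.get_image("top")["pixels"]
cv2.imwrite("pics/scene5.png",S);cv2.imwrite("pics/top5.png",T)
def lab(im,x0,y0,x1,y1,k):
    c=cv2.resize(im[y0:y1,x0:x1],None,fx=k,fy=k,interpolation=2)
    for x in range(x0//10*10+10,x1,10): cv2.putText(c,str(x),(int((x-x0+.5)*k)-10,12),0,.35,(0,255,255),1);cv2.line(c,(int((x-x0+.5)*k),14),(int((x-x0+.5)*k),19),(0,255,255),1)
    for y in range(y0//10*10+10,y1,10): cv2.putText(c,str(y),(6,int((y-y0+.5)*k)+4),0,.35,(0,255,255),1);cv2.line(c,(0,int((y-y0+.5)*k)),(5,int((y-y0+.5)*k)),(0,255,255),1)
    return c
a=lab(S,240,140,355,280,4.0); b=lab(T,323,170,405,250,4.0)
h=max(a.shape[0],b.shape[0]); P=lambda c:cv2.copyMakeBorder(c,0,h-c.shape[0],0,0,0)
cv2.imwrite("pics/g5.png",np.hstack([P(a),P(b)]))
B=np.array([610.9,-96.0]);th=-.137;M=np.array([[np.cos(th),-np.sin(th)],[np.sin(th),np.cos(th)]])
for l in((2.75,30,225),(2.75,-30,225),(33.25,-30,225),(33.25,30,225),(-79,7,180),(-79,-7,180),(-19,30,156),(-19,-30,156)):
    X=np.r_[B+M@np.array(l[:2]),l[2]]/1000; print(l,[proj(n,X).round(1).tolist() for n in("scene","top")])
E
```

```text
t: 24.85
eef_pos: [0.6291, -0.0981, 0.488]
ee_rot: [0.753, 0.658, 0.003, 0.003]
contact_force: [0.2, -0.3, -0.4]
finger_gap: -0.0002
grip_force: 0.0
t: 25.35
eef_pos: [0.4572, -0.0752, 0.4828]
ee_rot: [0.753, 0.658, -0.001, -0.001]
contact_force: [0.6, -0.4, 0.4]
finger_gap: 0.0
grip_force: 0.0
t: 25.85
eef_pos: [0.4382, -0.2297, 0.4822]
ee_rot: [0.756, 0.654, -0.002, -0.0]
contact_force: [0.5, 0.5, 0.0]
finger_gap: 0.0003
grip_force: 0.0
(2.75, 30, 225) [[307.7, 170.5], [354.9, 200.5]]
(2.75, -30, 225) [[326.0, 157.8], [379.8, 204.1]]
(33.25, -30, 225) [[315.5, 152.4], [381.5, 191.6]]
(33.25, 30, 225) [[297.1, 164.8], [356.7, 188.0]]
(-79, 7, 180) [[343.7, 197.6], [358.4, 237.0]]
(-79, -7, 180) [[347.8, 194.5], [364.0, 237.8]]
(-19, 30, 156) [[315.6, 199.6], [352.0, 213.0]]
(-19, -30, 156) [[333.2, 186.5], [375.6, 216.3]]
```

View pics/g5.png

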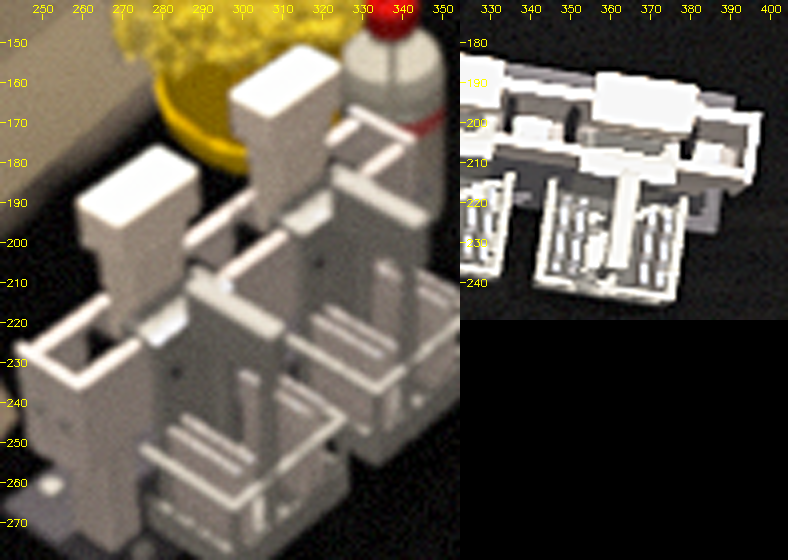

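The wedge head is in place: corners at scene (297,163), (307,169) and (325,157), against an expected 1 px lower. That leaves it perhaps 1–2 mm high, so I'll press once more, a little harder, with a fresh contact.

```bash
python3 -m jog '{"gripper":[0,0,0,0,0],"dp":[[40,0,0],[80,0,0],[120,0,0],[150,0,0],[150,0,0]],"spin":[0,0,0,0,0]}'
python3 -m jog '{"gripper":[0,0,0,0,0],"dp":[[0,35,0],[0,75,0],[0,115,0],[0,150,0],[0,169,0]],"spin":[0,0,0,0,0]}'
python3 -m jog '{"gripper":[0,0,0,0,0],"dp":[[0,0,25],[0,0,50],[0,0,65],[0,0,72],[0,0,72]],"spin":[0,0,0,0,0]}'
python3 - <<'E'
from h import *
s=sensors.sense(); q=R.from_quat(s["ee_rot"])
w=np.array([.6282,-.0985,.4005])-s["eef_pos"];print("tool delta mm",np.round(q.inv().apply(w)*1000,1))
E
```

```text
t: 26.45
eef_pos: [0.4599, -0.0685, 0.4839]
ee_rot: [0.748, 0.663, 0.002, -0.001]
contact_force: [-0.0, -0.6, -0.1]
finger_gap: 0.0006
grip_force: 0.0
t: 26.95
eef_pos: [0.6294, -0.0977, 0.4823]
ee_rot: [0.752, 0.659, 0.0, -0.0]
contact_force: [-0.3, -0.3, 0.6]
finger_gap: -0.0001
grip_force: 0.0
t: 27.45
eef_pos: [0.6271, -0.0977, 0.4105]
ee_rot: [0.752, 0.659, -0.001, -0.001]
contact_force: [0.5, 0.6, 0.6]
finger_gap: 0.0001
grip_force: 0.0
tool delta mm [-0.7  1.3 10. ]
```

```bash
python3 -m jog '{"gripper":[0,0,0,0,0],"dp":[[-1,0,4],[-1,0,8],[-1,0,10],[-1,0,12],[-1,0,14]],"spin":[0,0,0,0,0]}'
python3 -m jog '{"gripper":[0,0,0,0,0],"dp":[[0,0,1],[0,0,2],[0,0,3],[0,0,4],[0,0,5]],"spin":[0,0,0,0,0]}'
python3 -m jog '{"gripper":[0,0,0,0,0],"dp":[[0,0,1],[0,0,1],[0,0,2],[0,0,2],[0,0,2]],"spin":[0,0,0,0,0]}'
```

```text
t: 27.95
eef_pos: [0.6272, -0.099, 0.4002]
ee_rot: [0.753, 0.658, 0.001, 0.001]
contact_force: [-4.8, -0.2, 15.1]
finger_gap: 0.0001
grip_force: 7.5
t: 28.45
eef_pos: [0.6269, -0.0987, 0.4001]
ee_rot: [0.753, 0.658, 0.001, 0.003]
contact_force: [-9.3, 0.1, 28.3]
finger_gap: -0.0001
grip_force: 14.2
t: 28.95
eef_pos: [0.6268, -0.0986, 0.4]
ee_rot: [0.753, 0.658, 0.002, 0.003]
contact_force: [-12.4, -0.4, 32.1]
finger_gap: 0.0003
grip_force: 15.8
```

```bash
python3 -m jog '{"gripper":[0,0,0,0,0],"dp":[[0,0,-10],[0,0,-30],[0,0,-60],[0,0,-90],[0,0,-95]],"spin":[0,0,0,0,0]}'
python3 -m jog '{"gripper":[0,0,0,0,0],"dp":[[0,-35,0],[0,-75,0],[0,-115,0],[0,-150,0],[0,-170,0]],"spin":[0,0,0,0,0]}'
python3 -m jog '{"gripper":[0,0,0,0,0],"dp":[[-40,0,0],[-80,0,0],[-120,0,0],[-150,0,0],[-150,0,0]],"spin":[0,0,0,0,0]}'
python3 - <<'E'
from h import *
S=vision.get_image("scene")["pixels"];cv2.imwrite("pics/scene6.png",S)
S0=cv2.imread("pics/scene0.png");S5=cv2.imread("pics/scene5.png")
D=lambda A,B,x0,y0,x1,y1:round(float(cv2.absdiff(A,B)[y0:y1,x0:x1].mean()),2)
for n,r in dict(bench=(200,250,235,330),bottle_b=(322,295,358,348),micro=(348,268,400,325),bottle_a=(378,228,414,280),thin=(385,158,404,225)).items(): print(n,D(S0,S,*r),D(S5,S,*r))
b=(S[140:185,285:335].min(2)>235).astype(np.uint8); b5=(S5[140:185,285:335].min(2)>235).astype(np.uint8)
for m in(b5,b): print(cv2.connectedComponentsWithStats(m)[2].tolist()[:3],[c.round(1).tolist() for c in cv2.connectedComponentsWithStats(m)[3][1:3]])
E
```

```text
t: 29.45
eef_pos: [0.6277, -0.0988, 0.4901]
ee_rot: [0.753, 0.658, 0.003, 0.003]
contact_force: [0.1, 0.9, -0.6]
finger_gap: -0.0001
grip_force: 0.0
t: 29.95
eef_pos: [0.4559, -0.0759, 0.4851]
ee_rot: [0.753, 0.658, -0.001, -0.001]
contact_force: [0.7, -0.0, 0.6]
finger_gap: -0.0
grip_force: 0.0
t: 30.45
eef_pos: [0.437, -0.2304, 0.4844]
ee_rot: [0.756, 0.654, -0.002, -0.0]
contact_force: [0.6, 0.5, -0.7]
finger_gap: 0.0001
grip_force: 0.0
bench 5.11 5.06
bottle_b 4.52 4.04
micro 4.5 4.23
bottle_a 5.86 4.71
thin 3.66 3.43
[[0, 0, 50, 45, 2024], [14, 12, 25, 16, 207], [38, 31, 6, 4, 9]] [[25.9, 19.7], [40.3, 32.3]]
[[0, 0, 50, 45, 2025], [14, 12, 25, 17, 208], [38, 31, 5, 4, 7]] [[26.0, 19.7], [40.1, 32.3]]
```

Everything else is undisturbed: the image differences are at noise level. The wedge did not move under a second press of 32 N.

```bash
python3 -c "
from rig import ticket
print(ticket.finish_job())"
```

```text
the job is handed in; nothing more can be done
None
```

The carrier is hung in the empty bay and the thick wedge is pressed in tight behind its tongue (about 43 mm below the rim by my measurement, against the stated 45, and unmoved under 32 N). Both are released, the bottles, microtube rack and thin wedge look undisturbed, and the job was handed in at about 30 s.

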